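# Hang a shaft in the ring gauge

### The job

Draw the long square-headed shaft out of the wooden rack and lower it, upright, through the steel eye of the ring gauge and on down through the bore of the measuring ring below, without the shaft touching any part of the gauge, until its tip shows about 15 mm under the ring. Finish while still holding it there in the gripper, still, upright and centred in the bore, and leave the punch, screwdriver, tape roll and glue bottle where they are.

Things in the scene. Friction and masses are not known exactly. Their poses are not given: they have to be found in the camera images.
- shaft: steel shaft upright in one of the rack's holes: round, 10 mm in diameter, 150 mm long, and above that a square head 16 x 16 mm, 40 mm tall (190 mm over all, about 0.16 kg). Origin at the centre of its lower tip; z up along the shaft, x and y square to the head's faces. In the rack the tip is at height 10 mm and the head spans 160 to 200 mm above the table
- shaft_head (a point): centre of the shaft's square head, on the shaft's axis 170 mm above its tip
- punch: steel punch standing in the rack's other hole, to be left there: 10 mm round shank 75 mm long with a round head 24 mm in diameter and 30 mm tall (its top is 115 mm above the table). Origin at its lower tip, z up
- rack: fixed wooden block 60 (x) x 130 (y) x 60 mm high with two blind upright holes, 50 mm deep and 11.2 mm wide, at y = -34 and +34 mm. Origin at the centre of its underside, z up. It may stand left or right of the middle
- gauge: fixed ring gauge: base plate 12 mm thick (x -90..40, y -45..45 mm), column at x = -62 mm up to 125 mm, and two level arms reaching to +x: a plastic measuring ring 70 x 70 mm, height 50 to 70 mm, with a 24 mm bore; above it a steel eye 52 x 52 mm, height 115 to 123 mm, with a 32 mm hole on the same axis. Origin on that axis at the table; z up. It stands across the middle from the rack
- gauge_bore (a point): centre of the mouth of the measuring ring's bore (24 mm wide, 20 mm deep, open below), at the ring's top face, 70 mm above the table; z up
- gauge_eye (a point): centre of the eye's 32 mm hole at its top face, 123 mm above the table, right above the bore; the eye is 8 mm thick; z up
- screwdriver: screwdriver lying on the table between rack and gauge, roughly along x, about 0.2 m long; a bystander
- tape_roll: roll of tape lying flat, 90 mm across, 30 mm high, beyond the work; origin at its underside; a bystander
- glue: bottle of glue standing beyond the work on the left, 54 mm in diameter, 140 mm high; origin at its underside; a bystander
Mind the look-alikes: they are no part of the job. There is more than one size of the gauge; the one meant has the size given above.

How it is judged (in metres and radians):
On the way, in this order (a step that is already met when the one before it is completed fails the run):
1. the shaft is drawn up out of the rack in the gripper (height (world z) of shaft above 0.075 m and contact force between the fingers and shaft above 1 N), for 0.1 s.
2. the shaft's tip has passed down through the eye (z of shaft in the frame of gauge_eye below -0.009 m and horizontal distance between shaft and gauge_eye below 0.012 m and contact force between the fingers and shaft above 1 N), for 0.05 s.
At the end, for the whole second after the job is handed in: The gripper still holds the shaft, at rest (under 15 mm/s) and upright (within 0.06 rad), its tip 4 to 30 mm below the measuring ring's underside and within 4.5 mm of the bore's axis, not touching the gauge; punch within 20 mm, the other bystanders within 30 mm of where they were (z of shaft in the frame of gauge_bore between -0.05 and -0.024 m and horizontal distance between shaft and gauge_bore below 0.0045 m and angle between shaft's own z axis and vertical below 0.06 rad and linear speed of shaft below 0.015 m/s and contact force between the fingers and shaft above 1 N and contact force between shaft and gauge below 0.2 N and distance of punch from where it was at the start of the episode below 0.02 m and distance of each of screwdriver, tape_roll, glue from where it was at the start of the episode below 0.03 m); the arm keeps its last pose, push and grip.
It fails at once if the shaft touches the gauge (eye, ring, bore or base) (contact force between shaft and gauge above 0.2 N).
It fails at once if the punch, screwdriver, tape roll or glue bottle is displaced (punch 20 mm, others 30 mm) (distance of punch from where it was at the start of the episode above 0.02 m or distance of any of screwdriver, tape_roll, glue from where it was at the start of the episode above 0.03 m).
It also fails if it takes over 48 s, if anything falls off the work surface, if the arm or the gripper's body presses on something with over 40 N, if the wrist force passes 120 N, or if a joint passes its speed limit or range.

### The arm

A 6-joint arm with a two-finger parallel gripper is mounted at the origin on the work surface. World frame = base frame: x ahead of the robot, y to its left, z up, the work surface at z = 0. Lengths are in mm, angles in rad, forces in N, time in s.
With the tool pointing down it reaches from about 400 to 925 mm from the base axis. Payload 12.5 kg.
Tool frame: the origin (TCP) lies on the front face of the gripper's body, between the roots of the fingers; the fingertips stand 78 mm ahead of it and the grasp point (between the pads) lies 59 mm ahead of it (env.nose_length is the distance from the TCP to the fingertips, in mm); z points along the fingers, y is the line along which they close (so a half turn about z gives the same grasp; the last joint's range is limited). The gripper opens to 95 mm and grips with 3 to 60 N. Pads are 20 mm wide; open, the fingers measure 119 mm over their backs; the gripper's body (75 mm by 180 mm) begins 59 mm behind the grasp point.
Start: joints at [1.228, 0.491, 1.559, -0, 1.092, -0.106], TCP at [146.6, 607.574, 292.261] pointing down, gripper open.
Joint ranges: [-3.1, 3.1], [-0.84, 2.19], [0.05, 2.79], [-1.13, 4.28], [0.06, 2.93], [-2.69, 2.69]. Speed limits (rad/s): [2.22, 2.22, 2.79, 3.14, 3.14, 3.14].

### API

Orientations are given as [roll, pitch, yaw] about the fixed x, y, z axes, in that order (R = Rz(yaw) Ry(pitch) Rx(roll)).
In Python, from cell import env gives the robot as it stands.
- The arm moves only by the tool jog_arm, never from a script. Its argument "motion" is a list of rows, each a list of 7 numbers: the turn, a rotation vector about the tool's x, y, z in degrees, then the shift along the tool's x, y, z in mm, then the finger opening in mm, from 0 to 95.1. In form: [[wx, wy, wz, x, y, z, hand], ...]. A call has 1 to 10 rows; each row shifts and turns the commanded pose from where the row before left it, along the tool's axes as they then stand; what a row does not reach is not made up. A row lasts 1/8 s, in which the tool goes at most 62.5 mm and 10.7 degrees, less where a joint would pass 70% of its speed; a pose out of reach is approached as far as the arm can. A call is refused whole if a number of a shift passes 62.5 or a number of a turn 10.7, either way. A call with a gripper value outside its range is refused whole. The fingers move at their own pace and stop on an object; the grip force is fixed at half the most. Time passes only in rows, so rows that do not move let the fingers close. It gives the time, the measured TCP pose, the force, the opening and the grip force at its end, in the units of the state.
- env.state(): the state, without advancing time (a new reading comes with each control period).
- env.read_camera(name): name is "scene" or "top" or "wrist"; returns a dict with "color" (420x560x3 uint8, red, green, blue), "z_map" (420x560 float32, mm along the optical axis (not along the pixel's ray), 0 where there is no reading), "camera_matrix" (3x3 intrinsics, pixels), "k1" (the pictures are not rectified: a ray, as slopes to the right and down, at radius r is drawn at 1 + k1 r^2 times it, then the intrinsics apply), "world_to_cam" (4x4, takes a point from world to camera coordinates). Camera axes: x right, y up, looking along -z (the intrinsics and any distortion apply to the point x, -y, -z); pixel columns grow to the right and rows downward; lengths in mm; the calibration is good to about 2 mm. A picture is of the moment at which its call begins.
- env.job_done(): hands the job in; it is judged then, once.
Trained networks look in the newest picture that a camera, given by its name, has taken for a name from the list of things; names that differ only in an ending like _2 or _b are one class to them, and where a whole thing is asked for, a point or a joint stands for the part that bears it (a point fixed in the world has none). Each returns a list of dicts, best first, with "score" (0 to 1); they miss things now and then, are a little off and sometimes report something else, mostly with a low value. They report only what shows in the picture. A call takes as long as a camera call. They do not tell look-alikes from the thing itself.
- env.recognise(camera, thing): "location" ([column, row] in pixels, amid what is visible of it).
The state is a dict: "t": time; "joints": joint angles; "qvel": joint speeds; "tau": joint torques, N m; "eef_pos": TCP position; "tcp_rot": TCP orientation; "ft_force": force on the tool from outside, world axes, zero at the start; "moment": the same for the moment, N m; "opening": opening from 0.0 (shut) to 1.0 (fully open); "grip_force": force on a finger pad.
Only numpy, scipy, OpenCV 4.12 (cv2) and the standard library are available. Lean on these libraries where they do the work, as an engineer would, in place of code of your own. Each camera call takes 0.05 s, during which the arm holds its last target. There are 200 camera calls.

## Working session

There is one attempt and no reset: what is moved stays moved. The work goes in short steps, Python scripts to look and compute and a tool call to move; the robot and the scene stay as the last step left them, time stands still between calls to the robot, and variables do not carry over. Pictures are saved under pics/ and viewed, at most 10 in all, crops included, and the job is handed in when it is done.

Besides the shell and the picture viewer there is one more tool, called after "Emit:" as a command line: name --pt "numbers of a row" for each row, then --argument value for the rest. jog_arm: Moves the arm, as the interface text tells. Its arguments: {"type":"object","properties":{"motion":{"type":"array"}},"required":["motion"]}

```bash
ls; mkdir -p pics; cat > h.py <<'E'
import numpy as np, cv2
from cell import env
def look(n):
    return env.read_camera(n)
def cloud(c):
    h,w=c["z_map"].shape; K=np.array(c["camera_matrix"]); 
    v,u=np.mgrid[0:h,0:w].astype(float)
    pts=np.stack([u,v],-1).reshape(-1,1,2)
    s=cv2.undistortPoints(pts,K,np.array([c["k1"],0,0,0.])).reshape(h,w,2)
    z=c["z_map"].astype(float)
    P=np.stack([s[...,0]*z,-s[...,1]*z,-z,np.ones_like(z)],-1)
    W=P@np.linalg.inv(np.array(c["world_to_cam"])).T
    W=W[...,:3]; W[z<=0]=np.nan
    return W
def save(n,c): cv2.imwrite(f"pics/{n}.png",c["color"][...,::-1])
E
cat > a.py <<'E'
from h import *
print(env.state())
for n in ("scene","top"):
    c=look(n); save(n+"0",c); W=cloud(c); np.save(n+"0.npy",W)
    for t in ("shaft","shaft_head","punch","rack","gauge","gauge_eye","gauge_bore","screwdriver","tape_roll","glue"):
        for d in env.recognise(n,t)[:3]:
            u,v=map(int,np.round(d["location"])); print(n,t,round(d["score"],2),u,v,W[v,u].round())
E
python3 a.py; python3 -c "
import cv2,numpy as np
" 
```

```text
pics
{'t': 0.0, 'joints': array([ 1.22840694e+00,  4.91538519e-01,  1.55942688e+00,  5.31115035e-05,
        1.09174903e+00, -1.05579640e-01]), 'qvel': array([-0.00053183,  0.00119316, -0.00083771, -0.00105517, -0.00047549,
        0.00336418]), 'tau': array([-3.79667063e-04, -6.12640429e+01, -2.58184755e+01,  6.91780611e-02,
        4.82597400e-02, -1.01896030e-04]), 'eef_pos': array([146.52956888, 607.41704773, 291.68255757]), 'tcp_rot': array([-3.14048209e+00, -1.65060240e-04,  2.90475831e+00]), 'ft_force': array([ 0.42888389,  0.0162106 , -0.67210161]), 'moment': array([-0.00800463,  0.00698021, -0.01435678]), 'grip_force': 0.0, 'opening': 1.0011094106590361}
scene shaft 0.65 167 258 [ 526. -281.  165.]
scene shaft_head 0.78 164 253 [ 521. -282.  177.]
scene punch 0.71 201 255 [ 538. -216.  116.]
scene rack 0.74 190 281 [ 536. -253.   60.]
scene gauge 0.93 308 180 [532. 115.  71.]
scene gauge_eye 0.98 310 178 [530. 124.  70.]
scene gauge_eye 0.84 361 163 [577. 268.  49.]
scene gauge_bore 0.74 305 179 [523. 114.  69.]
scene gauge_bore 0.58 365 163 [584. 275.  49.]
scene gauge_bore 0.2 324 285 [730. -57.  30.]
scene screwdriver 0.98 234 190 [397.  -3.  26.]
scene tape_roll 0.93 330 267 [701.   2.   1.]
scene glue 0.89 396 200 [722. 201.  79.]
top shaft 0.57 388 249 [ 509. -269.  182.]
top punch 0.53 353 241 [ 533. -202.  114.]
top rack 0.77 364 245 [ 526. -242.   61.]
top gauge 0.98 225 254 [502. 118. 122.]
top gauge 0.97 169 233 [561. 275.  49.]
top gauge_eye 0.77 219 250 [512. 133. 123.]
top gauge_eye 0.75 167 230 [569. 280.  50.]
top gauge_eye 0.5 356 241 [ 533. -209.  116.]
top gauge_bore 0.91 224 252 [507. 120. 122.]
top gauge_bore 0.55 172 231 [567. 269.  44.]
top screwdriver 0.65 272 294 [398.   2.  27.]
top tape_roll 0.87 284 169 [745. -34.   9.]
top glue 0.74 188 177 [694. 212. 129.]
```

```bash
cat > b.py <<'E'
import numpy as np,cv2
a=cv2.imread("pics/top0.png")[190:310,140:420]; cv2.imwrite("pics/topc.png",cv2.resize(a,None,fx=2.8,fy=2.8,interpolation=cv2.INTER_CUBIC))
W=np.load("top0.npy").reshape(-1,3); S=np.load("scene0.npy").reshape(-1,3)
def rect(P,z0,z1,x0,x1,y0,y1,n):
    m=(P[:,2]>z0)&(P[:,2]<z1)&(P[:,0]>x0)&(P[:,0]<x1)&(P[:,1]>y0)&(P[:,1]<y1)
    q=P[m]
    if len(q)<4: print(n,len(q));return
    r=cv2.minAreaRect(q[:,:2].astype(np.float32)); print(n,len(q),np.round(q[:,2].mean()),np.round(np.median(q[:,:2],0),1),np.round(r[0],1),np.round(r[1],1),round(r[2],1))
for P,k in((W,"top"),(S,"scene")):
    rect(P,52,68,450,600,-340,-140,k+" rack")
    rect(P,190,210,450,600,-340,-140,k+" head")
    rect(P,108,122,450,600,-240,-140,k+" punch")
    rect(P,117,130,400,620,40,200,k+" eye")
    rect(P,64,76,400,620,30,220,k+" ring")
    rect(P,7,16,400,650,30,220,k+" base")
    rect(P,30,300,440,660,225,330,k+" other gauge")
E
python3 b.py
```

```text
top rack 972 60.0 [ 520.3 -242.3] [ 521.6 -241.4] [130.4  60.3] 79.5
top head 54 199.0 [ 515.3 -272.9] [ 515.3 -274.5] [15.2 15.6] 17.9
top punch 70 115.0 [ 527.7 -206.8] [ 527.8 -207.8] [21.9 20.2] 89.1
top eye 626 124.0 [509.4 132.6] [512.9 135.6] [98.7 51.3] 18.8
top ring 329 70.0 [532.5 124. ] [517.9 137.5] [109.4  70.1] 19.0
top base 526 12.0 [489.5 110.8] [510.4 133.2] [135.9 206.1] 15.8
top other gauge 543 69.0 [570.5 277.4] [570.8 284.9] [74.3 48.8] 11.3
scene rack 1542 60.0 [ 528.5 -247.6] [ 523.3 -242. ] [131.2  63.4] 79.4
scene head 105 198.0 [ 519.5 -277.3] [ 517.5 -276.4] [18.2 17. ] 19.5
scene punch 105 114.0 [ 531.4 -210.2] [ 529.4 -209.5] [21.8 23.7] 77.2
scene eye 600 123.0 [515.9 130. ] [515.1 135.3] [100.   56.8] 19.2
scene ring 676 70.0 [535.5 129.8] [521.3 136.1] [107.9  74.7] 19.2
scene base 768 12.0 [535.6 114.2] [516.7 125.7] [130.6 110.5] 18.4
scene other gauge 731 62.0 [575.  275.9] [574.2 282.5] [76.7 53.1] 14.1
```

View pics/scene0.png

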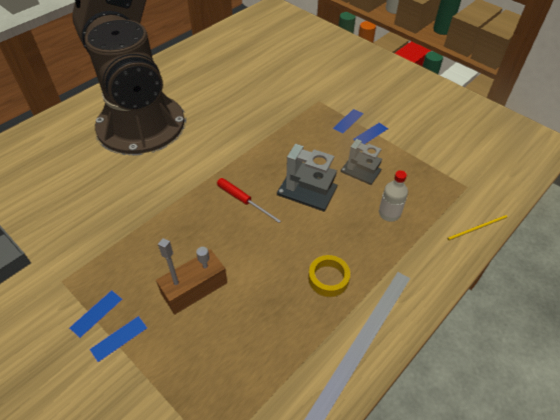

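View pics/top0.png

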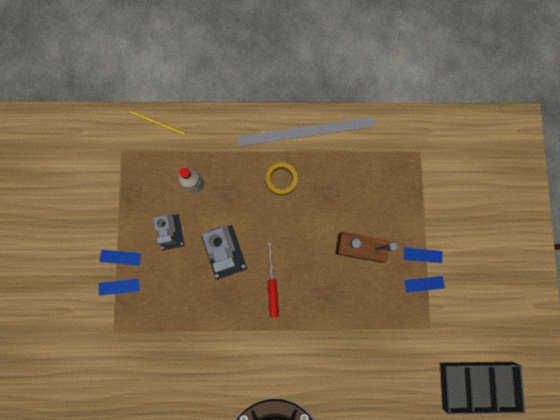

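The scene view shows the shaft head at (165,247), the punch at (202,255), the large gauge at (310,180) and the small look-alike at (365,160). The top view agrees. First I'll move over the gauge for a wrist view.

Emit:
jog_arm --pt "0 0 0 -42 -36 -5 95" --pt "0 0 0 -43 -36 -5 95" --pt "0 0 0 -43 -36 -5 95" --pt "0 0 0 -43 -36 -5 95" --pt "0 0 0 -43 -36 -5 95" --pt "0 0 0 -43 -36 -5 95" --pt "0 0 0 -43 -36 -5 95" --pt "0 0 0 -43 -36 -5 95" --pt "0 0 0 -43 -36 -5 95" --pt "0 0 0 0 0 0 95"

```text
t: 2.35
eef_pos: [447.6, 199.6, 337.5]
tcp_rot: [3.141, 0.001, 2.9]
ft_force: [0.0, -0.3, -0.7]
opening: 0.997
grip_force: 0.0
```

```bash
cat > w.py <<'E'
from h import *
import sys
n=sys.argv[1]; s=env.state(); print(s["t"],s["eef_pos"].round(1),s["tcp_rot"].round(3),s["joints"].round(2))
c=look("wrist"); save(n,c); W=cloud(c); np.save(n+".npy",W)
print(np.array(c["world_to_cam"]).round(2))
for t in ("gauge_eye","gauge_bore","shaft_head"):
    for d in env.recognise("wrist",t)[:3]:
        u,v=map(int,np.round(d["location"])); print(t,round(d["score"],2),u,v,W[v,u].round())
E
python3 w.py w1
```

```text
2.35 [447.6 199.6 337.5] [3.141e+00 1.000e-03 2.900e+00] [ 0.28  0.25  1.82 -0.    1.07 -1.04]
[[ 2.4000e-01  9.7000e-01  0.0000e+00 -3.0166e+02]
 [-9.4000e-01  2.3000e-01 -2.4000e-01  4.1323e+02]
 [-2.3000e-01  6.0000e-02  9.7000e-01 -3.3903e+02]
 [ 0.0000e+00  0.0000e+00  0.0000e+00  1.0000e+00]]
gauge_eye 0.86 238 249 [495. 143.  69.]
gauge_eye 0.73 365 249 [537. 272.  42.]
gauge_bore 0.95 366 243 [536. 276.  26.]
gauge_bore 0.85 238 247 [493. 144.  70.]
```

View pics/w1.png

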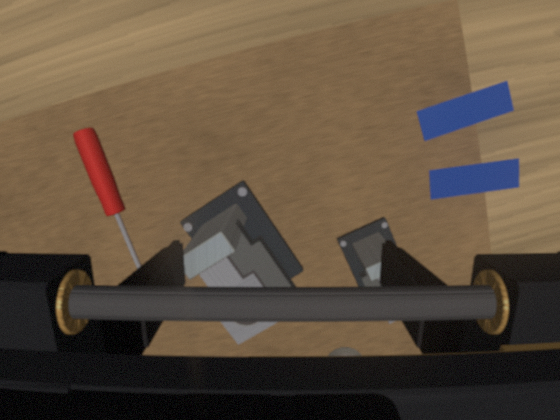

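The wrist view shows the large gauge at (235,260), but the gripper hides its eye. I'll shift outward so the eye shows.

Emit:
jog_arm --pt "0 0 0 -44 0 0 95" --pt "0 0 0 -44 0 0 95" --pt "0 0 0 -44 0 0 95" --pt "0 0 0 0 0 0 95" --pt "0 0 0 0 0 0 95"

```text
t: 3.18
eef_pos: [573.2, 172.1, 336.9]
tcp_rot: [-3.141, -0.001, 2.906]
ft_force: [-0.0, 0.5, -0.1]
opening: 1.001
grip_force: 0.0
```

```bash
python3 w.py w2; cat > r.py <<'E'
import numpy as np,cv2,sys
exec(open("b.py").read().split("W=np")[0].split("a=cv2")[0])
P=np.load(sys.argv[1]+".npy").reshape(-1,3)
src=open("b.py").read(); exec(src[src.index("def rect"):src.index("for P,k")])
rect(P,119,127,420,600,60,200,"eye"); rect(P,66,73,420,600,60,215,"ring"); rect(P,194,206,450,600,-340,-200,"head"); rect(P,56,64,450,600,-340,-140,"rack"); rect(P,110,119,480,580,-240,-170,"punch"); rect(P,8,16,420,590,60,210,"base")
E
python3 r.py w2
```

```text
3.175 [573.2 172.1 336.9] [-3.141e+00 -1.000e-03  2.906e+00] [ 0.18  0.41  1.57  0.    1.16 -1.15]
[[ 2.3000e-01  9.7000e-01  0.0000e+00 -3.0184e+02]
 [-9.4000e-01  2.3000e-01 -2.4000e-01  5.3913e+02]
 [-2.3000e-01  5.0000e-02  9.7000e-01 -3.0831e+02]
 [ 0.0000e+00  0.0000e+00  0.0000e+00  1.0000e+00]]
gauge_eye 0.83 235 137 [512. 149. 122.]
gauge_eye 0.59 386 159 [569. 282.  49.]
gauge_eye 0.52 181 347 [739.   7.  30.]
gauge_bore 0.86 231 131 [506. 147. 122.]
gauge_bore 0.82 384 155 [560. 273.  80.]
eye 5910 123.0 [508.7 133.9] [513.5 136.9] [99.4 52.5] 19.2
ring 2293 69.0 [529.7 152.8] [518.7 138.9] [107.3  70.3] 19.2
head 0
rack 0
punch 0
base 2246 11.0 [494.1 158.8] [511.9 136.3] [130.4  91.1] 19.5
```

View pics/w2.png

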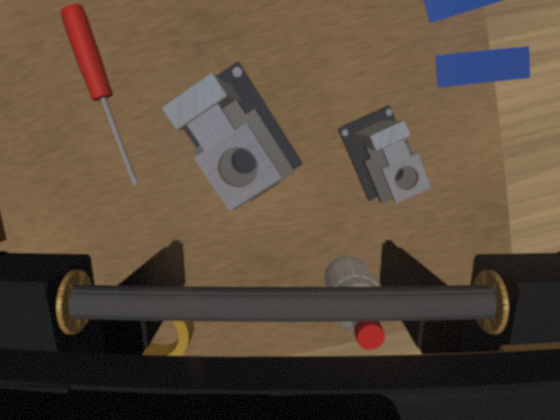

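The wrist view shows the eye at (238,167). Fits of the base, ring and eye put the gauge axis at about (536, 144.7), yaw 19.2°. Next I'll go over to the shaft.

Emit:
jog_arm --pt "0 0 0 -8 -50 0 95" --pt "0 0 0 -8 -54 0 95" --pt "0 0 0 -8 -54 0 95" --pt "0 0 0 -8 -54 0 95" --pt "0 0 0 -8 -54 0 95" --pt "0 0 0 -8 -54 0 95" --pt "0 0 0 -8 -54 0 95" --pt "0 0 0 -8 -54 0 95" --pt "0 0 0 -6 -54 0 95" --pt "0 0 0 0 0 0 95"

```text
t: 4.62
eef_pos: [528.2, -316.5, 337.0]
tcp_rot: [-3.141, 0.0, 2.901]
ft_force: [0.2, 0.4, 0.2]
opening: 0.998
grip_force: 0.0
```

Emit:
jog_arm --pt "0 0 9.7 0 0 0 95" --pt "0 0 9.7 0 0 0 95" --pt "0 0 9.7 0 0 0 95" --pt "0 0 9.7 0 0 0 95" --pt "0 0 9.7 0 0 0 95" --pt "0 0 9.7 0 0 0 95" --pt "0 0 0 0 0 0 95" --pt "0 0 0 0 0 0 95"

```text
t: 5.62
eef_pos: [529.2, -313.2, 337.4]
tcp_rot: [3.141, 0.0, 1.893]
ft_force: [-0.6, -0.4, -0.3]
opening: 1.001
grip_force: 0.0
```

```bash
python3 w.py w3; python3 r.py w3; python3 - <<'E'
import numpy as np,cv2
P=np.load("w2.npy").reshape(-1,3)
# hole centre: eye-top points, fit largest empty circle near estimate
q=P[(abs(P[:,2]-123)<3)&(np.hypot(P[:,0]-536,P[:,1]-144.7)<22)][:,:2]
from scipy.optimize import minimize
f=lambda c:-np.percentile(np.hypot(*(q-c).T),1)
r=minimize(f,[536,144.7],method="Nelder-Mead"); print("hole",r.x,-r.fun,len(q))
E
```

```text
5.625 [ 529.2 -313.2  337.4] [3.141 0.    1.893] [-0.64  0.44  1.53  0.    1.18 -0.96]
[[ 9.5000e-01  3.2000e-01  0.0000e+00 -4.0252e+02]
 [-3.1000e-01  9.2000e-01 -2.4000e-01  4.8822e+02]
 [-8.0000e-02  2.3000e-01  9.7000e-01 -3.2129e+02]
 [ 0.0000e+00  0.0000e+00  0.0000e+00  1.0000e+00]]
shaft_head 0.72 279 165 [ 514. -275.  199.]
eye 0
ring 0
head 683 199.0 [ 513.6 -275.7] [ 513.7 -275.8] [15.4 16.4] 18.1
rack 7002 59.0 [ 520.1 -237.4] [ 521.7 -240.6] [130.2  60.9] 79.5
punch 695 114.0 [ 527.5 -207.7] [ 527.7 -207.4] [22.7 22.9] 19.4
base 0
hole [535.7274984  144.73032275] 16.023491742596672 1082
```

View pics/w3.png

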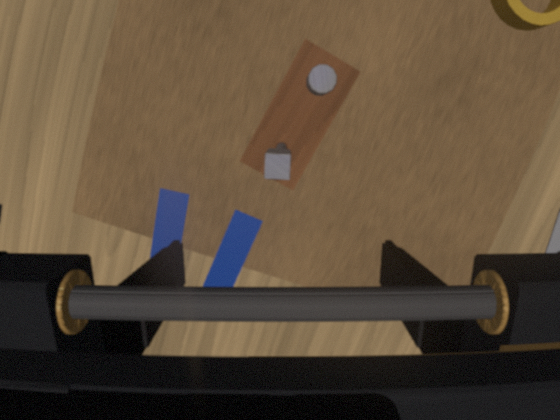

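The wrist view shows the head at (278,166), square to the image, and the punch at (322,79). The head is at (514,-275.5) and the tool yaw is aligned with it. Now I'll move over, descend and close.

Emit:
jog_arm --pt "0 0 0 40.7 -2.2 0 95" --pt "0 0 0 0 0 0 95" --pt "0 0 0 0 0 33 95" --pt "0 0 0 0 0 33 95" --pt "0 0 0 0 0 32 95" --pt "0 0 0 0 0 0 95" --pt "0 0 0 0 0 0 40" --pt "0 0 0 0 0 0 25" --pt "0 0 0 0 0 0 25"

```text
t: 6.95
eef_pos: [514.5, -276.0, 240.1]
tcp_rot: [3.141, 0.001, 1.889]
ft_force: [-0.4, -0.1, 0.3]
opening: 0.741
grip_force: 0.0
```

```bash
python3 w.py w4; python3 r.py w4
```

```text
6.95 [ 514.5 -276.   240.1] [3.141e+00 1.000e-03 1.889e+00] [-0.61  0.49  1.72  0.    0.93 -0.92]
[[ 9.5000e-01  3.1000e-01  0.0000e+00 -4.0230e+02]
 [-3.0000e-01  9.2000e-01 -2.4000e-01  4.2457e+02]
 [-8.0000e-02  2.3000e-01  9.7000e-01 -2.3602e+02]
 [ 0.0000e+00  0.0000e+00  0.0000e+00  1.0000e+00]]
shaft_head 0.61 281 258 [ 511. -268.  175.]
eye 0
ring 0
head 1262 200.0 [ 511.4 -269.3] [ 513.9 -274.5] [90.2 23.1] 18.2
rack 12190 59.0 [ 518. -239.] [ 522.  -240.9] [130.1  60.9] 79.7
punch 1318 114.0 [ 527.2 -207.5] [ 527.6 -207.7] [23.  22.8] 47.3
base 0
```

Emit:
jog_arm --pt "0 0 0 0 0 0 25" --pt "0 0 0 0 0 0 25" --pt "0 0 0 0 0 0 0" --pt "0 0 0 0 0 0 0" --pt "0 0 0 0 0 0 0" --pt "0 0 0 0 0 0 0" --pt "0 0 0 0 0 0 0" --pt "0 0 0 0 0 0 0" --pt "0 0 0 0 0 0 0" --pt "0 0 0 0 0 0 0"

```text
t: 8.4
eef_pos: [514.4, -275.8, 239.2]
tcp_rot: [3.141, -0.0, 1.889]
ft_force: [3.6, 2.9, -1.6]
opening: 0.166
grip_force: 30.0
```

Emit:
jog_arm --pt "0 0 0 0 0.3 -5 0" --pt "0 0 0 0 0 -12 0" --pt "0 0 0 0 0 -15 0" --pt "0 0 0 0 0 -15 0" --pt "0 0 0 0 0 -15 0" --pt "0 0 0 0 0 -20 0" --pt "0 0 0 0 0 -20 0" --pt "0 0 0 0 0 -20 0" --pt "0 0 0 0 0 -18 0" --pt "0 0 0 0 0 0 0"

```text
t: 9.65
eef_pos: [514.4, -276.0, 380.9]
tcp_rot: [3.14, 0.002, 1.889]
ft_force: [-0.2, 0.5, -2.6]
opening: 0.166
grip_force: 30.0
```

```bash
cat > m.py <<'E'
from h import *
import sys
s=env.state(); p=s["eef_pos"]; print(s["t"],p.round(1),s["tcp_rot"].round(4),s["grip_force"])
for n in ("scene","top","wrist"):
    c=look(n); save(sys.argv[1]+n,c); P=cloud(c).reshape(-1,3); zt=p[2]-229
    for lo,hi in ((0,35),(35,70),(70,105),(105,135)):
        m=(np.hypot(P[:,0]-p[0],P[:,1]-p[1])<25)&(P[:,2]>zt+lo)&(P[:,2]<zt+hi)
        if m.sum()>2: print(n,lo,hi,m.sum(),np.median(P[m],0).round(1),"zmin",P[m][:,2].min().round(1), "cam",(-np.array(c["world_to_cam"])[:3,:3].T@np.array(c["world_to_cam"])[:3,3]).round())
E
python3 m.py m1
```

```text
9.65 [ 514.4 -276.   380.9] [3.1405e+00 2.3000e-03 1.8890e+00] 29.9807345867157
scene 0 35 58 [ 519.4 -278.5  170.7] zmin 155.1 cam [1010. -500.  914.]
scene 35 70 65 [ 519.8 -278.9  206.6] zmin 187.0 cam [1010. -500.  914.]
scene 70 105 72 [ 519.4 -278.7  239.7] zmin 222.5 cam [1010. -500.  914.]
scene 105 135 65 [ 519.4 -278.9  272.1] zmin 257.6 cam [1010. -500.  914.]
top 0 35 18 [ 513.3 -271.9  168.2] zmin 153.0 cam [ 469.    9. 1102.]
top 35 70 22 [ 514.  -272.   206.1] zmin 187.0 cam [ 469.    9. 1102.]
top 70 105 22 [ 513.3 -272.3  241. ] zmin 222.2 cam [ 469.    9. 1102.]
top 105 135 22 [ 513.1 -272.5  272.8] zmin 258.8 cam [ 469.    9. 1102.]
wrist 0 35 107 [ 513.  -270.5  171.3] zmin 151.9 cam [ 493. -211.  471.]
wrist 35 70 150 [ 512.9 -270.8  206.3] zmin 187.1 cam [ 493. -211.  471.]
wrist 70 105 223 [ 512.9 -271.   241.2] zmin 222.4 cam [ 493. -211.  471.]
wrist 105 135 285 [ 512.9 -271.2  273.3] zmin 257.1 cam [ 493. -211.  471.]
```

Emit:
jog_arm --pt "0 0 0 25 9.7 0 0" --pt "0 0 0 45 17.4 0 0" --pt "0 0 0 45 17.4 0 0" --pt "0 0 0 45 17.4 0 0" --pt "0 0 0 45 17.4 0 0" --pt "0 0 0 45 17.4 0 0" --pt "0 0 0 45 17.4 0 0" --pt "0 0 0 45 17.4 0 0" --pt "0 0 0 35 13.5 0 0" --pt "0 0 0 17.6 6.8 0 0"

```text
t: 11.05
eef_pos: [535.6, 146.1, 378.5]
tcp_rot: [-3.14, -0.0, 1.891]
ft_force: [0.4, -1.0, -2.2]
opening: 0.168
grip_force: 30.0
```

Emit:
jog_arm --pt "0 0 0 0 0 0 0" --pt "0 0 0 0 0 0 0" --pt "0 0 0 0 0 0 0"

```text
t: 11.42
eef_pos: [536.0, 143.6, 379.2]
tcp_rot: [-3.141, 0.0, 1.888]
ft_force: [0.3, -0.3, -2.7]
opening: 0.17
grip_force: 30.0
```

```bash
python3 m.py m2; python3 - <<'E'
import cv2,numpy as np
a=cv2.imread("pics/m2scene.png")[60:240,240:400];b=cv2.imread("pics/m2top.png")[190:310,150:310];c=cv2.imread("pics/m2wrist.png")[60:360,130:430]
f=lambda i,s:cv2.resize(i,s,interpolation=cv2.INTER_CUBIC)
cv2.imwrite("pics/m2.png",np.hstack([f(a,(400,450)),f(c,(400,450))]))
E
```

```text
11.425 [536.  143.6 379.2] [-3.1414e+00  1.0000e-04  1.8878e+00] 29.996885061264038
scene 0 35 49 [539.2 139.8 169.4] zmin 151.9 cam [1010. -500.  914.]
scene 35 70 52 [539.2 139.9 203. ] zmin 186.8 cam [1010. -500.  914.]
scene 70 105 59 [539.5 139.4 237.8] zmin 220.5 cam [1010. -500.  914.]
scene 105 135 52 [539.8 139.4 269.9] zmin 255.3 cam [1010. -500.  914.]
wrist 0 35 97 [534.7 149.  169.5] zmin 151.3 cam [515. 208. 471.]
wrist 35 70 148 [534.5 148.9 203.7] zmin 185.2 cam [515. 208. 471.]
wrist 70 105 216 [534.7 148.6 238.9] zmin 220.5 cam [515. 208. 471.]
wrist 105 135 281 [534.7 148.4 271.2] zmin 255.3 cam [515. 208. 471.]
```

View pics/m2.png

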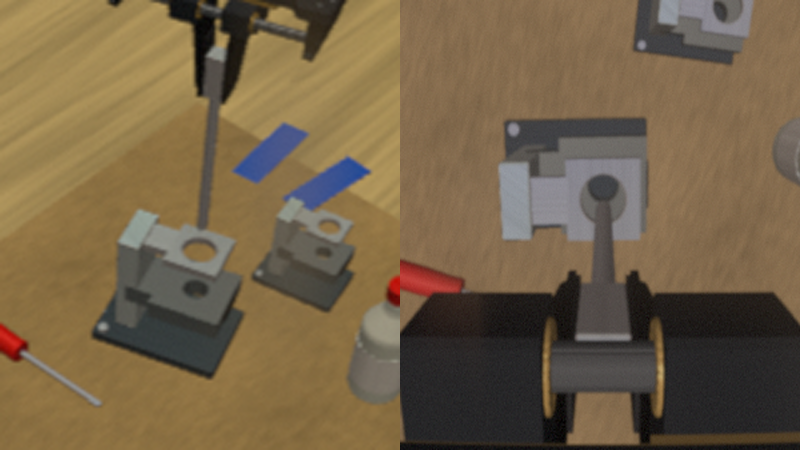

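The left half shows the shaft hanging upright over the eye. The right half (wrist) shows its tip at the eye's centre. I'll refit the hole from these same pictures.

```bash
cat > g.py <<'E'
from h import *
from scipy.optimize import minimize
p=env.state()["eef_pos"]; print(p.round(1))
for n in ("scene","wrist"):
    P=cloud(look(n)).reshape(-1,3)
    P=P[np.hypot(P[:,0]-536,P[:,1]-144.5)<130]
    d=np.array([np.cos(np.radians(19.2)),np.sin(np.radians(19.2))]); e=np.array([-d[1],d[0]])
    for nm,z,hx in (("eye",123,26),("ring",70,35)):
        q=P[abs(P[:,2]-z)<3][:,:2]-[536,144.5]; q=q[(np.hypot(*q.T)<52)]
        a=q@d; b=q@e
        mid=abs(a)<hx-6
        print(n,nm,len(q),"end",round(np.percentile(a,99.5)-hx,1),"sides",round(np.percentile(b[mid],.5)+hx,1),round(np.percentile(b[mid],99.5)-hx,1))
    q=P[(abs(P[:,2]-123)<3)&(np.hypot(P[:,0]-536,P[:,1]-144.7)<22)][:,:2]
    f=lambda c:-np.percentile(np.hypot(*(q-c).T),1)
    r=minimize(f,[536,144.7],method="Nelder-Mead"); print("hole",r.x.round(1),-r.fun,len(q))
E
python3 g.py
```

```text
[536.  143.9 379.3]
scene eye 381 end 0.6 sides -5.3 -0.7
scene ring 546 end 0.8 sides -3.5 -2.7
hole [538.4 142.2] 15.575154461613216 99
wrist eye 2821 end -0.7 sides 0.3 -0.0
wrist ring 1742 end -0.7 sides 11.7 0.2
hole [536.2 144.8] 15.982541400872877 718
```

Emit:
jog_arm --pt "0 0 0 0 0 5 0" --pt "0 0 0 0 0 8 0" --pt "0 0 0 0 0 8 0" --pt "0 0 0 0 0 8 0" --pt "0 0 0 0 0 8 0" --pt "0 0 0 0 0 8 0" --pt "0 0 0 0 0 8 0" --pt "0 0 0 0 0 7 0" --pt "0 0 0 0 0 0 0" --pt "0 0 0 0 0 0 0"

```text
t: 12.92
eef_pos: [536.0, 144.6, 319.4]
tcp_rot: [3.141, -0.0, 1.889]
ft_force: [-0.3, -0.0, -1.2]
opening: 0.167
grip_force: 30.0
```

```bash
python3 m.py m3; python3 g.py;  python3 - <<'E'
import cv2,numpy as np
a=cv2.imread("pics/m3scene.png")[100:220,260:360];c=cv2.imread("pics/m3wrist.png")[100:280,200:360]
f=lambda i,s:cv2.resize(i,s,interpolation=cv2.INTER_CUBIC)
cv2.imwrite("pics/m3.png",np.hstack([f(a,(400,480)),f(c,(400,450)) if 0 else f(c,(400,480))]))
E
```

```text
12.925 [536.  144.6 319.4] [ 3.1412 -0.      1.889 ] 29.996981620788574
scene 0 35 164 [536.2 144.3 122.8] zmin 108.7 cam [1010. -500.  914.]
scene 35 70 52 [539.8 140.9 139.5] zmin 125.4 cam [1010. -500.  914.]
scene 70 105 55 [539.4 140.7 177.9] zmin 161.4 cam [1010. -500.  914.]
scene 105 135 46 [539.8 140.1 210.3] zmin 196.0 cam [1010. -500.  914.]
wrist 0 35 1819 [533.2 148.5 122. ] zmin 92.8 cam [515. 209. 411.]
wrist 35 70 149 [534.8 149.7 144.6] zmin 125.5 cam [515. 209. 411.]
wrist 70 105 214 [534.5 149.5 180. ] zmin 160.6 cam [515. 209. 411.]
wrist 105 135 284 [534.6 149.2 211.9] zmin 195.5 cam [515. 209. 411.]
[536.  144.6 319.5]
scene eye 365 end 0.4 sides -3.8 -0.8
scene ring 547 end 0.6 sides -4.0 -3.1
hole [3.25278221e+46 1.63455667e+45] 3.256886533081733e+46 96
wrist eye 3992 end -0.8 sides 0.2 -0.0
wrist ring 2482 end -0.8 sides 9.3 0.1
hole [ 3.25278221e+46 -1.04158549e+46] 3.415478366465936e+46 1057
```

View pics/m3.png

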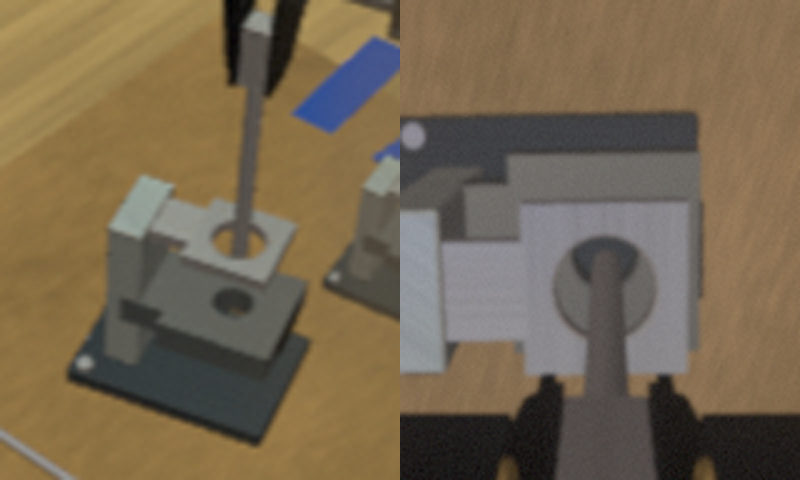

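The left half shows the shaft inside the eye. The right half shows it inside the hole and over the bore. By both cameras it needs about 1 mm towards -y. I'll apply that and descend the rest.

Emit:
jog_arm --pt "0 0 0 -1 -0.6 0 0" --pt "0 0 0 0 0 5 0" --pt "0 0 0 0 0 8 0" --pt "0 0 0 0 0 8 0" --pt "0 0 0 0 0 8 0" --pt "0 0 0 0 0 8 0" --pt "0 0 0 0 0 8 0" --pt "0 0 0 0 0 6 0" --pt "0 0 0 0 0 4 0" --pt "0 0 0 0 0 0 0"

```text
t: 14.42
eef_pos: [535.6, 143.4, 264.0]
tcp_rot: [-3.141, -0.0, 1.889]
ft_force: [-0.2, -0.1, -1.4]
opening: 0.167
grip_force: 30.0
```

Emit:
jog_arm --pt "0 0 0 0 0 0 0" --pt "0 0 0 0 0 0 0" --pt "0 0 0 0 0 0 0" --pt "0 0 0 0 0 0 0" --pt "0 0 0 0 0 0 0" --pt "0 0 0 0 0 0 0"

```text
t: 15.18
eef_pos: [535.7, 143.4, 264.2]
tcp_rot: [3.142, -0.0, 1.889]
ft_force: [-0.8, 0.4, -2.4]
opening: 0.166
grip_force: 30.0
```

```bash
python3 m.py m4; python3 g.py | grep -v hole;  python3 - <<'E'
import cv2,numpy as np
a=cv2.imread("pics/m4scene.png")[100:220,260:360];c=cv2.imread("pics/m4wrist.png")[100:310,180:380]
f=lambda i,s:cv2.resize(i,s,interpolation=cv2.INTER_CUBIC)
cv2.imwrite("pics/m4.png",np.hstack([f(a,(400,480)),f(c,(400,480))]))
E
```

```text
15.175 [535.7 143.4 264.2] [ 3.1415e+00 -1.0000e-04  1.8890e+00] 29.99686360359192
scene 0 35 111 [538.1 143.2  68.5] zmin 51.6 cam [1010. -500.  914.]
scene 35 70 106 [537.8 138.4  71.5] zmin 70.3 cam [1010. -500.  914.]
scene 70 105 202 [537.4 141.3 123.1] zmin 109.5 cam [1010. -500.  914.]
scene 105 135 43 [539.1 139.1 157.7] zmin 141.8 cam [1010. -500.  914.]
wrist 0 35 921 [533.7 135.4  69. ] zmin 48.8 cam [514. 208. 356.]
wrist 35 70 189 [533.8 148.2  83. ] zmin 70.3 cam [514. 208. 356.]
wrist 70 105 2178 [531.5 149.1 122.1] zmin 105.3 cam [514. 208. 356.]
wrist 105 135 276 [533.9 148.1 156.8] zmin 140.3 cam [514. 208. 356.]
[535.7 143.5 264.2]
scene eye 361 end 0.4 sides -4.0 -1.9
scene ring 544 end 1.0 sides -4.3 -2.2
wrist eye 4899 end -0.8 sides 11.6 -0.0
wrist ring 3612 end -0.7 sides 6.8 0.0
```

View pics/m4.png

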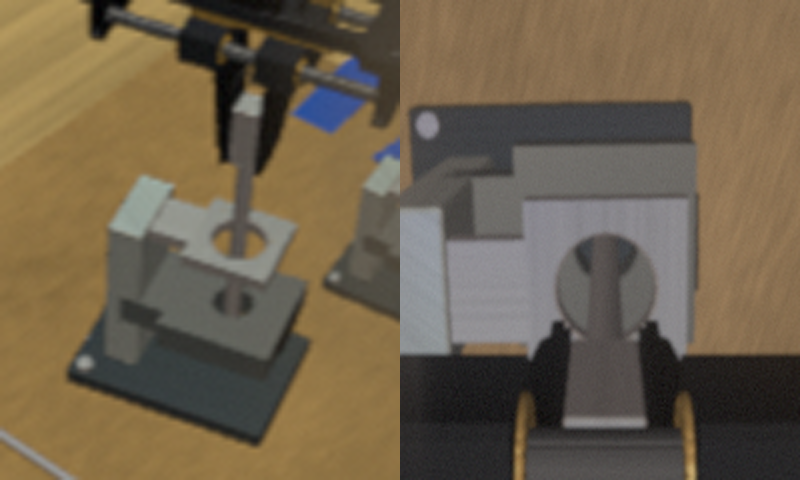

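The left half shows the shaft through the eye and into the bore. The right half shows it centred. Both cameras agree to within about 1 mm, with the tip at about 35 mm height. Handing in.

```bash
python3 -c "
from cell import env
print(env.job_done())"
```

```text
the job is handed in; nothing more can be done
None
```

I handed the job in with the shaft held still and upright through the eye and bore. By the cameras it is within about 1 mm of the bore's axis, with its tip about 15 mm under the ring; the hand-in returned no verdict.

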